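# True up a case panel with an assembly square

## Task

Pull the black knob of the gluing fixture fully out so that its pin clears the corner. Then take the aluminium assembly square by its post, lay it flat on the fixture's board and press it into the corner until one arm is flush on the wooden fence and the other has pushed the toed-in white panel back square and lies flush on it. Finish while still holding the square and pressing it against both; leave the screwdriver, spool and jar where they are.

Things in the scene. Friction and masses are not known exactly. Their poses are not given: they have to be found in the camera images.
- fixture: Gluing fixture fixed to the bench; its grey board's top is at z = 12 mm. Origin: inside corner where the inner faces of fence and trued panel meet, at bench height. Axes: x roughly away from the robot, along the trued panel; y from the work area towards the panel; z up. Work area over the board, mm: x 0 to 135, y 0 to -125.
- fence: Wooden fence fixed on the board, 12 mm thick, top 52 mm above the bench. Origin and axes as the fixture's. Inner face: the plane x = 0, facing +x, from y = -125 to 20 mm; wood from x = -12 to 0.
- panel: White panel on edge, top 53 mm above bench, stiff hinge (vertical) at its origin = fixture origin. Own frame, mm: spans x 12 to 130, y 0 to 6; inner face y = 0 faces -y. Square when its x is parallel to fixture x. Starts with the free end 3 to 9 deg too far into the work area (clockwise from above); can be overpushed by 7 deg. Stays where pushed; turning takes 0.6 N m (6 N at 100 mm).
- pin (a joint): Pin travel in m: 0 home, 0.036 fully out (stop). Starts within 6 mm of home, slides along fixture -x, drags about 3 N, stays where left. Steel, 10 mm thick, through the fence at fixture y = -75 mm, 30 mm above the bench; at home it stands 25 mm out of the fence's inner face, where the square's arm must lie; out, it is inside the fence.
- knob (a point): Centre of the pin's round black knob, 30 mm diameter, 25 mm long, axis along fixture x, outside the fence (37 mm from its inner face with the pin home), 30 mm above the bare bench. Axes as the fixture's.
- square: Loose L-shaped aluminium square, about 0.3 kg, flat on the bench. Origin: underside, below the centre of its grip post (22 x 22 mm, faces along the axes, top at z = 80). Arms 16 wide, 26 tall. Own frame, mm: outer face y = 48 (arm x -34 to 62) goes on the panel, outer face x = -48 (arm y 34 to -62) on the fence. 12 mm tall web; outer corner cut off. Seated: axes parallel to the fixture's.
- heel (a point): The square's outer heel: the point where its two outer faces would meet, on the underside, at (-48, 48, 0) mm in the square's frame. When seated it lies on the fixture's origin, 12 mm above the bench.
- screwdriver: Bystander: screwdriver lying on the bench, left of the fixture.
- spool: Bystander: grey spool, 60 mm diameter, 40 mm tall. Origin under its centre.
- jar: Bystander: lidded jar, 60 mm diameter, 70 mm tall. Origin under its centre.
There are look-alikes about, which are no part of the job. Of the things shaped like the square, the aluminium one is meant.

How it is judged:
By the outcome, as a careful person would: the job done as asked, in the order asked, and still so for the second after the job is handed in, while the arm keeps its last pose, push and grip.
It also fails if it takes over 54 s, if anything falls off the work surface, if the arm or the gripper's body presses on something with over 40 N, if the wrist force passes 120 N, or if a joint passes its speed limit or range.

## Robot

A 6-joint arm with a two-finger parallel gripper is mounted at the origin on the work surface. World frame = base frame: x ahead of the robot, y to its left, z up, the work surface at z = 0. Lengths are in m, angles in rad, forces in N, time in s.
With the tool pointing down it reaches from about 0.3 to 0.775 m from the base axis. Payload 14.6 kg.
Tool frame: the origin (TCP) lies at the centre of the arm's flange, where the gripper is bolted on; the fingertips stand arm.tip_extent ahead of it and the grasp point (between the pads) lies 180 mm ahead of it (arm.tip_extent is the distance from the TCP to the fingertips, in m); z points along the fingers, y is the line along which they close (so a half turn about z gives the same grasp; the last joint's range is limited). The gripper opens to 94 mm and grips with 3 to 60 N. Pads are 16 mm wide; open, the fingers measure 119 mm over their backs; the gripper's body (75 mm by 177 mm) begins 78 mm behind the grasp point.
Start: joints at [-1.333, 0.3, 1.521, -0, 1.321, -0.067], TCP at [0.165, -0.525, 0.405] pointing down, gripper open.
Joint ranges: [-3.03, 3.03], [-0.79, 2.21], [0.23, 2.52], [-1.04, 4.18], [0, 3.07], [-2.55, 2.55]. Speed limits (rad/s): [2.22, 2.22, 2.57, 3.14, 3.14, 3.14].

## Interface

Orientations are given as a rotation vector (axis times angle).
In Python, from bench import arm gives the robot as it stands. Calls block until the motion is done:
- arm.move_to(position, orientation): joint-space move of the TCP to a pose.
- arm.move_l(position, rotation=None, feed=0.15, threshold=None): straight line of the TCP; rotation=None keeps the orientation; feed is the mean speed in m/s. With threshold (N) it stops when the force on the tool has changed by that much, and returns True; else False.
- arm.movej(angles): joint-space move.
- arm.command_gripper(opening, effort=None): finger opening in m; effort is the grip in N (None keeps the last); returns when the fingers have stopped.
- arm.hold(seconds).
- arm.inverse_kinematics(position, orientation): joint angles nearest the present ones, or None.
- arm.capture(name): name is "side" or "top" or "wrist"; returns the picture (384x512x3 uint8, red, green, blue); there is no depth.
- arm.calibration(name): a dict with "mtx" (3x3 intrinsics, pixels), "R" (3x3) and "t" (3): a world point X has camera coordinates R X + t. Camera axes: x right, y down, z forward; pixel columns grow to the right and rows downward; lengths in m; the calibration is good to about 2 mm. A picture is of the moment at which its call begins: read the wrist's pose just before it. calibration takes no time and is no camera call; for the wrist camera it gives the pose at the moment of the call.
A pose or a line that the arm cannot do raises arm.IKError and nothing moves.
- arm.job_done(): hands the job in; it is judged then, once.
Readings, each from a call of its own:
- arm.get_time_s(): time.
- arm.get_joint_positions(): joint angles.
- arm.get_dq(): joint speeds.
- arm.get_joint_efforts(): joint torques, N m.
- arm.get_tcp_pos(): TCP position.
- arm.get_ee_rot(): TCP orientation.
- arm.get_ft_force(): force on the tool from outside, world axes, zero at the start.
- arm.get_ft_torque(): the same for the moment, N m.
- arm.get_gripper_width(): finger opening in m.
- arm.get_finger_force(): force on a finger pad.
Only numpy, scipy, OpenCV 4.12 (cv2) and the standard library are available. Lean on these libraries where they do the work, as an engineer would, in place of code of your own. Each camera call takes 0.05 s, during which the arm holds its last target. There are 200 camera calls.

## Working session

There is one attempt and no reset: what is moved stays moved. The work goes in short steps, each a Python script; the robot and the scene stay as the last script left them, time stands still between calls to the robot, and variables do not carry over. Pictures are saved under pics/ and viewed, at most 10 in all, crops included, and the job is handed in when it is done.

```bash
mkdir -p pics; ls; python3 - <<'E'
from bench import arm
import cv2, numpy as np
ims=[]
for n in ("top","side"):
    im=arm.capture(n); cv2.imwrite(f"pics/{n}0.png",im[:,:,::-1])
    c=arm.calibration(n); print(n,c["mtx"].round(1).tolist(),c["R"].round(3).tolist(),c["t"].round(3).tolist())
    cv2.imwrite(f"pics/{n}0b.png",cv2.resize(im[:,:,::-1],(800,600),interpolation=cv2.INTER_CUBIC))
print(arm.get_time_s(),arm.tip_extent,arm.get_ee_rot(),arm.get_tcp_pos(),arm.get_ft_force())
E
```

```text
pics
top [[393.7, 0.0, 260.7], [0.0, 393.7, 187.9], [0.0, 0.0, 1.0]] [[-0.004, -1.0, 0.012], [-0.989, 0.002, -0.151], [0.151, -0.013, -0.988]] [0.007, 0.579, 1.188]
side [[451.0, 0.0, 252.7], [0.0, 451.0, 193.6], [0.0, 0.0, 1.0]] [[0.987, -0.16, 0.013], [-0.088, -0.606, -0.791], [0.135, 0.779, -0.612]] [-0.566, 0.103, 1.156]
0.1 0.1992 [-3.10414638e+00 -4.76803456e-01  1.22484671e-04] [ 0.16504966 -0.52461592  0.4041472 ] [0.29329209 1.28900283 0.05902398]
```

View pics/top0b.png

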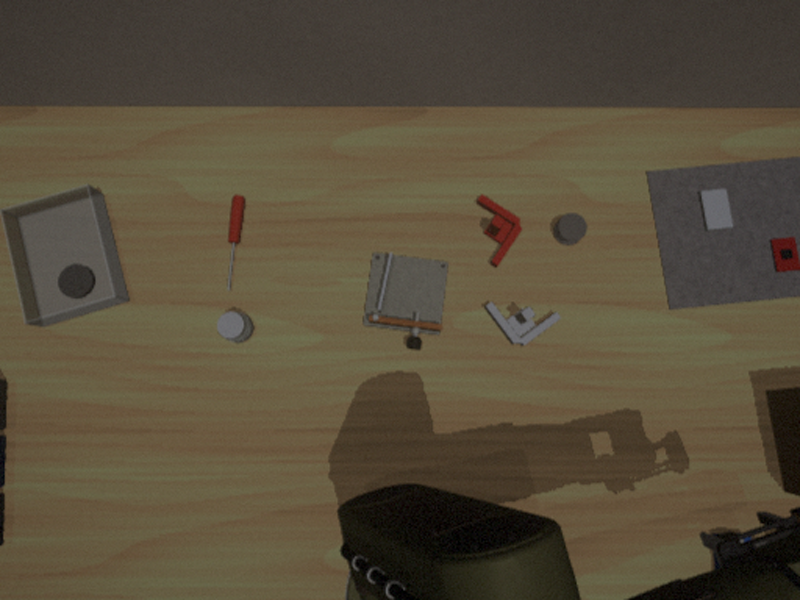

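View pics/side0b.png

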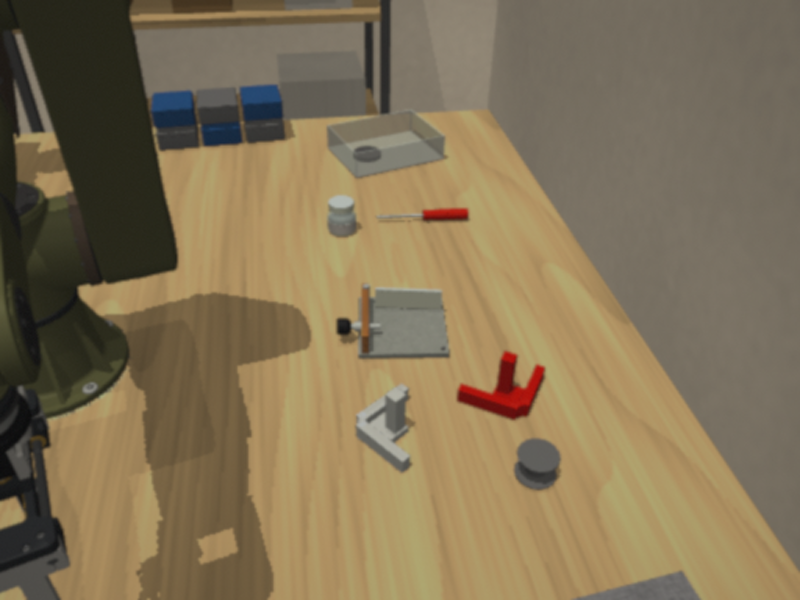

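The top view (800x600) shows the fixture at (405,292), with its fence at (405,325), the toed-in panel at (385,285) and the black knob at (414,342).

- **Square:** the candidates are the aluminium one at (520,322) and the red one at (500,230), which is a look-alike. I choose the grey one.
- **Knob:** the candidates are the black knob at (414,342) and the dark disc in the tray at (76,281). I choose the one at the fence.
- **Bystanders:** spool at (570,228), jar at (235,325), screwdriver at (237,235).

The side view agrees: knob at (345,326), aluminium square post at (396,410), red post at (508,370).

```bash
cat > h.py <<'E'
import numpy as np, cv2
from scipy.spatial.transform import Rotation as R
def ray(c,p):
    d=c["R"].T@np.linalg.solve(c["mtx"],[p[0],p[1],1.]); return -c["R"].T@c["t"], d/np.linalg.norm(d)
def onplane(c,p,z):
    o,d=ray(c,p); return o+d*(z-o[2])/d[2]
def tri(obs):
    A=np.zeros((3,3));b=np.zeros(3)
    for c,p in obs:
        o,d=ray(c,p);M=np.eye(3)-np.outer(d,d);A+=M;b+=M@o
    X=np.linalg.solve(A,b)
    return X,[np.linalg.norm((np.eye(3)-np.outer(d,d))@(X-o)) for o,d in (ray(c,p) for c,p in obs)]
def proj(c,X):
    q=c["mtx"]@(c["R"]@np.asarray(X)+c["t"]); return q[:2]/q[2]
def down(yaw):  # tool z down, tool y (closing line) at world angle yaw
    y=np.array([np.cos(yaw),np.sin(yaw),0]);z=np.array([0,0,-1.]);x=np.cross(y,z)
    return R.from_matrix(np.c_[x,y,z]).as_rotvec()
E
python3 - <<'E'
from h import *
from bench import arm
t,s=arm.calibration("top"),arm.calibration("side")
k=.64
for n,a,b in (("knob",(414,342),(345,326)),("post",(521,314),(396,392)),("spool",(570,226),(538,455))):
    X,e=tri([(t,np.array(a)*k),(s,np.array(b)*k)]);print(n,X.round(3),np.round(e,4))
for n,a,z in (("corner",(376,318),.05),("boardctr",(405,292),.012),("jar",(235,325),.05),("heel",(518,343),.02)): print(n,onplane(t,np.array(a)*k,z).round(3))
w=arm.calibration("wrist"); T=R.from_rotvec(arm.get_ee_rot()).as_matrix()
print(w["mtx"].round(1).tolist(),"cam in tool",(T.T@(-w["R"].T@w["t"]-arm.get_tcp_pos())).round(3),"R",(w["R"]@T).round(3).tolist(),"tooly",T[:,1])
for yaw in (0,np.pi/2,-np.pi/2,np.pi):
  for p in ((.35,-.1,.45),):
    q=arm.inverse_kinematics(p,down(yaw)); print(yaw,None if q is None else np.round(q,2))
E
```

```text
knob [ 0.485 -0.008  0.032] [0.0014 0.0014]
post [ 0.537 -0.216  0.073] [0.0024 0.0024]
spool [ 0.72  -0.329  0.037] [0.0003 0.0003]
corner [0.53  0.068 0.05 ]
boardctr [0.587 0.01  0.012]
jar [0.516 0.345 0.05 ]
heel [ 0.482 -0.218  0.02 ]
[[274.6, 0.0, 257.2], [0.0, 274.6, 193.1], [0.0, 0.0, 1.0]] cam in tool [0.077 0.001 0.019] R [[-0.0, 1.0, -0.001], [-0.963, -0.0, -0.268], [-0.268, 0.001, 0.963]] tooly [ 0.30012312 -0.95389991 -0.00104052]
0 [-0.38 -0.17  1.91 -0.    1.4  -0.38]
1.5707963267948966 [-0.38 -0.17  1.91  0.    1.4  -1.95]
-1.5707963267948966 [-0.38 -0.17  1.91 -0.    1.4   1.19]
3.141592653589793 None
```

```bash
python3 - <<'E'
from h import *
from bench import arm
import pickle
ds=[]
for i,y in enumerate((-.17,-.03)):
    arm.move_to([.49,y,.38],down(-np.pi/2)); c=arm.calibration("wrist"); im=arm.capture("wrist"); ds.append((c,im))
    cv2.imwrite(f"pics/w{i}.png",im[:,:,::-1]); print(arm.get_time_s())
pickle.dump(ds,open("w.pkl","wb"))
a=[cv2.resize(d[1][:230,:,::-1],(800,359),interpolation=cv2.INTER_CUBIC)for d in ds]
g=[np.clip(x.astype(float)*1.8,0,255).astype(np.uint8) for x in a]
for i in (0,1): cv2.imwrite(f"pics/w{i}b.png",g[i])
E
```

```text
1.9083
2.575
```

View pics/w0b.png

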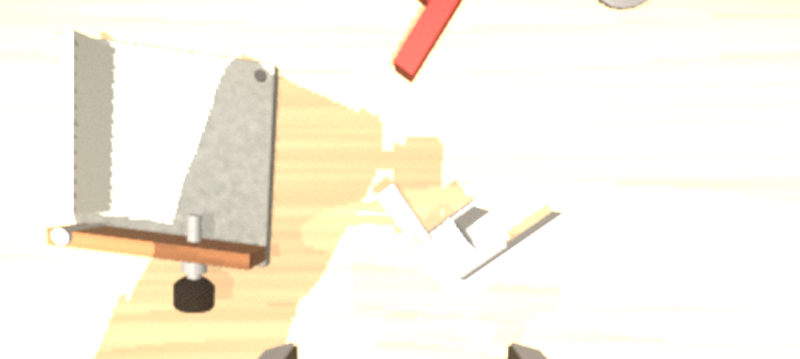

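View pics/w1b.png

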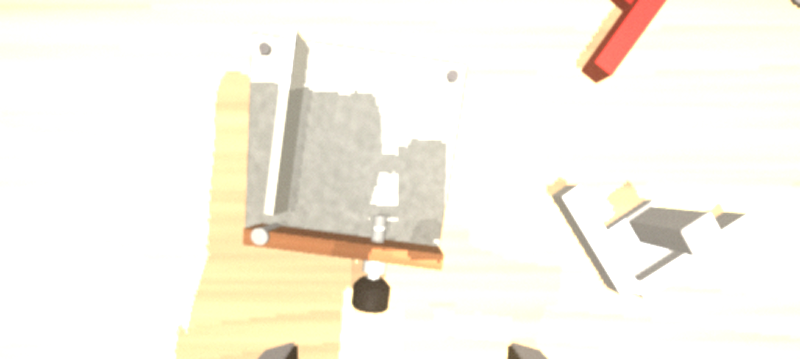

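The gain saturated both wrist pictures. They still show the aluminium square at (470,230) in w0b and (650,235) in w1b, with the fixture on its left and the knob at (194,293) and (371,293). I'll make unsaturated crops with a pixel grid.

```bash
cat >> h.py <<'E'
def crop(im,x0,y0,w,h,k):
    g=cv2.resize(im[y0:y0+h,x0:x0+w,::-1],None,fx=k,fy=k,interpolation=cv2.INTER_CUBIC)
    for x in range((x0+19)//20*20,x0+w,20): cv2.putText(g,str(x),(int((x-x0+.5)*k)-10,9),0,.32,(0,255,255),1); g[10:16,int((x-x0+.5)*k)]=(0,255,255)
    for y in range((y0+19)//20*20,y0+h,20): cv2.putText(g,str(y),(0,int((y-y0+.5)*k)+4),0,.32,(0,255,255),1); g[int((y-y0+.5)*k),22:28]=(0,255,255)
    return g
E
python3 - <<'E'
from h import *; import pickle
(c0,a),(c1,b)=pickle.load(open("w.pkl","rb"))
cv2.imwrite("pics/fx.png",np.hstack([crop(a,25,15,160,190,2.5),crop(b,140,15,160,190,2.5)]))
cv2.imwrite("pics/sq.png",np.hstack([crop(a,230,95,133,110,3),crop(b,345,95,133,110,3)]))
E
```

```text
(no output)
```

View pics/fx.png

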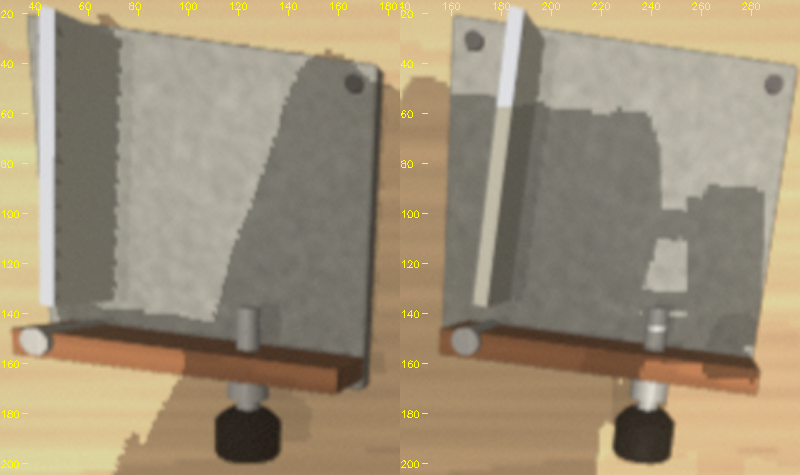

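View pics/sq.png

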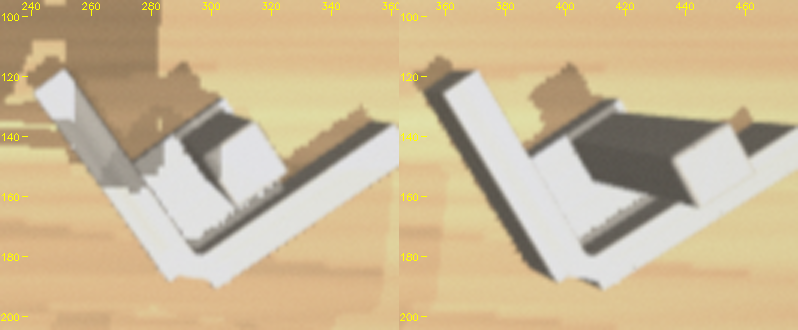

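View 0 (left) and view 1 (right) are both sharp. In pixels (v0 / v1):

- **Fence:** inner top edge (49,147)-(157,162) / (172,148)-(276,162).
- **Panel:** inner top edge (47,19)-(47,135) / (189,19)-(175,137).
- **Knob:** (124,189) / (237,189).
- **Aluminium square:** panel-arm outer edge (242,126)-(286,188) / (360,126)-(397,188), fence-arm outer edge (303,191)-(362,150) / (413,191)-(478,150). Post top near (313,149) / (449,149).

The close crop confirms that this is the plain aluminium square. Next I refine the edges and triangulate.

```bash
cat >> h.py <<'E'
from scipy.ndimage import map_coordinates, gaussian_filter
def edge(im,p,q,sign,r=4,ch=None):
    """refine line p-q; sign of brightness step along left-hand normal (dy,-dx)... returns centre, dir, rms"""
    g=gaussian_filter(im.astype(float).mean(2) if ch is None else im[:,:,ch].astype(float),.7)
    p,q=np.array(p,float),np.array(q,float); d=(q-p)/np.linalg.norm(q-p); n=np.array([-d[1],d[0]])
    s=np.arange(-r,r+.01,.1); P=[]
    for t in np.linspace(.05,.95,60):
        x=p+t*(q-p)+s[:,None]*n; f=np.gradient(map_coordinates(g,[x[:,1],x[:,0]],order=1))*sign
        i=f.argmax()
        if f[i]>.5: P.append(x[i])
    P=np.array(P,np.float32)
    for _ in range(4):
        vx,vy,x0,y0=cv2.fitLine(P,cv2.DIST_HUBER,0,.01,.01).ravel(); e=(P-[x0,y0])@[-vy,vx]; P=P[abs(e)<max(2*np.median(abs(e)),.3)]
    v=np.array([vx,vy])*np.sign(np.dot([vx,vy],d)); return np.array([x0,y0]),v,e.std(),len(P)
def line3(obs):
    """3D line from image lines in two views: obs=[(c,(pt,dir)),..]"""
    N=[];O=[]
    for c,(p,v) in obs:
        o,a=ray(c,p);_,b=ray(c,p+50*v);n=np.cross(a,b);N.append(n/np.linalg.norm(n));O.append(o)
    d=np.cross(*N);d/=np.linalg.norm(d)
    X=np.linalg.lstsq(np.r_[N,[d]],[N[0]@O[0],N[1]@O[1],d@O[0]],rcond=None)[0]
    return X,d
def planeline(c,l,z):
    a=onplane(c,l[0],z);b=onplane(c,l[0]+l[1]*30,z);return a,(b-a)/np.linalg.norm(b-a)
def isect(a,d,b,e):
    t=np.linalg.solve(np.c_[d[:2],-e[:2]],b[:2]-a[:2]);return a[:2]+t[0]*d[:2]
E
cat > m.py <<'E'
from h import *; import pickle
ds=pickle.load(open("w.pkl","rb")); C=[d[0] for d in ds]
E={"fence":(((49,147),(157,162),1),((172,148.2),(276,161.8),1),.052),
"panel":(((47,19),(47,135),1),((189.2,19),(174.8,137),1),.053),
"armA":(((241.7,126),(286,187.7),-1),((360.3,126),(397,188.3),-1),.026),
"armB":(((302.7,191),(362.7,150),-1),((413,191),(478,150),-1),.026)}
L={}
for k,(e0,e1,z) in E.items():
    for i,e in enumerate((e0,e1)):
        best=max((edge(ds[i][1],*e[:2],s,r=3 if k!='fence' else 4) for s in ((1,-1) if k!="fence" else (1,))),key=lambda r:r[3]/(r[2]+.1))
        L[k,i]=best; l=planeline(C[i],best,z); L[k,i,"w"]=l
        print(k,i,best[0].round(1),best[1].round(3),"rms %.2f n%d"%best[2:],"yaw",np.degrees(np.arctan2(l[1][1],l[1][0])).round(2))
    X,d=line3([(C[i],L[k,i][:2]) for i in (0,1)]); print("   tri",X.round(4),d.round(3),"yaw",np.degrees(np.arctan2(d[1],d[0])).round(2))
for i in (0,1):
    print("origin",isect(*L["fence",i,"w"],*L["panel",i,"w"]).round(4),"heel",isect(*L["armA",i,"w"],*L["armB",i,"w"]).round(4))
# blobs: knob (black), hinge disc
def blob(i,u,v,r,f):
    im=ds[i][1].astype(int)[v-r:v+r,u-r:u+r]; m=f(im).astype(np.uint8); n,lab,st,ce=cv2.connectedComponentsWithStats(m); j=1+st[1:,4].argmax(); return ce[j]+[u-r,v-r],st[j]
K=[blob(i,u,189,22,lambda m:m.max(2)<62) for i,u in ((0,124),(1,237))]
print("knob",K,tri([(C[i],K[i][0]) for i in (0,1)]))
D=[blob(i,u,151,12,lambda m:(m.max(2)-m.min(2)<25)&(m.min(2)>t)) for i,u,t in ((0,39,150),(1,166,100))]
print("disc",D,tri([(C[i],D[i][0]) for i in (0,1)]))
for a,b in (((160.2,162.2),(282.8,162.2)),((314.7,135.3),(454,135.3)),((325.7,150.3),(463,152.5)),((309,163.7),(443.7,164))): print("pt",tri([(C[0],a),(C[1],b)]))
E
python3 m.py
```

```text
fence 0 [ 97.9 154.7] [0.992 0.128] rms 0.11 n31 yaw -97.57
fence 1 [238.3 156.9] [0.991 0.132] rms 0.15 n36 yaw -97.58
   tri [ 0.5033 -0.1622  0.0495] [-0.132 -0.991 -0.002] yaw -97.6
panel 0 [46.8 81.2] [-0.  1.] rms 0.08 n41 yaw 168.35Traceback (most recent call last):
  File "m.py", line 10, in <module>
    best=max((edge(ds[i][1],*e[:2],s,r=3 if k!='fence' else 4) for s in ((1,-1) if k!="fence" else (1,))),key=lambda r:r[3]/(r[2]+.1))
  File "m.py", line 10, in <genexpr>
    best=max((edge(ds[i][1],*e[:2],s,r=3 if k!='fence' else 4) for s in ((1,-1) if k!="fence" else (1,))),key=lambda r:r[3]/(r[2]+.1))
              ~~~~^^^^^^^^^^^^^^^^^^^^^^^^^^^^^^^^^^^^^^^^^^^^
  File "h.py", line 35, in edge
    vx,vy,x0,y0=cv2.fitLine(P,cv2.DIST_HUBER,0,.01,.01).ravel(); e=(P-[x0,y0])@[-vy,vx]; P=P[abs(e)<max(2*np.median(abs(e)),.3)]
                ~~~~~~~~~~~^^^^^^^^^^^^^^^^^^^^^^^^^^^^
cv2.error: OpenCV(4.12.0) /io/opencv/modules/imgproc/src/linefit.cpp:618: error: (-215:Assertion failed) npoints2 >= 0 || npoints3 >= 0 in function 'fitLine'
```

```bash
sed -i 's/^    for _ in range(4):/    if len(P)<5: return p,d,9.,0\n    for _ in range(4):/' h.py; python3 m.py
```

```text
fence 0 [ 97.9 154.7] [0.992 0.128] rms 0.11 n31 yaw -97.57
fence 1 [238.3 156.9] [0.991 0.132] rms 0.15 n36 yaw -97.58
   tri [ 0.5033 -0.1622  0.0495] [-0.132 -0.991 -0.002] yaw -97.6
panel 0 [46.8 81.2] [-0.  1.] rms 0.08 n41 yaw 168.35
panel 1 [181.6  79.1] [-0.125  0.992] rms 0.14 n50 yaw 168.21
   tri [0.6147 0.0457 0.053 ] [-0.979  0.206 -0.005] yaw 168.12
armA 0 [265.3 159.6] [0.583 0.812] rms 0.17 n36 yaw -144.19
armA 1 [378.2 157.4] [0.516 0.857] rms 0.13 n50 yaw -144.26
   tri [ 0.5558 -0.1534  0.0255] [-0.811 -0.585 -0.004] yaw -144.2
armB 0 [332.5 169.8] [ 0.829 -0.56 ] rms 0.14 n48 yaw -54.27
armB 1 [441.2 173.3] [ 0.849 -0.528] rms 0.10 n55 yaw -54.5
   tri [ 0.4853 -0.2382  0.027 ] [-0.588  0.809 -0.017] yaw 126.04
origin [0.5337 0.0624] heel [ 0.469 -0.216]
origin [0.5336 0.0626] heel [ 0.4687 -0.2159]
knob [(array([123.77589852, 188.77378436]), array([ 10,  11,  25,  22, 473], dtype=int32)), (array([236.77777778, 188.22764228]), array([ 11,  11,  22,  21, 369], dtype=int32))] (array([ 0.48155753, -0.00584639,  0.03048661]), [np.float64(0.00039226454030122143), np.float64(0.0003922645403011649)])
disc [(array([ 38.36842105, 151.        ]), array([ 6,  8, 11,  9, 76], dtype=int32)), (array([165.67058824, 150.78823529]), array([ 7,  7, 11, 10, 85], dtype=int32))] (array([0.53118104, 0.06987206, 0.0562186 ]), [np.float64(0.0001374550649193356), np.float64(0.00013745506491952782)])
pt (array([ 0.51729725, -0.0605548 ,  0.0482791 ]), [np.float64(8.997719333535422e-05), np.float64(8.997719333533401e-05)])
pt (array([ 0.54942558, -0.22956678,  0.07882799]), [np.float64(0.00019019000112812954), np.float64(0.0001901900011280979)])
pt (array([ 0.53335953, -0.2414608 ,  0.07961024]), [np.float64(0.0009207340744169576), np.float64(0.0009207340744169663)])
pt (array([ 0.52016669, -0.22555891,  0.07726632]), [np.float64(1.9518043815654205e-05), np.float64(1.951804381583633e-05)])
```

Measured results, consistent to under 1 mm between views:

| Item | World position (m) | Yaw |
|---|---|---|
| Fixture origin | (0.5337, 0.0625) | -7.6° |
| Panel | hinged at the fixture origin | toed in about 4.1° |
| Square heel | (0.4688, -0.216) | 35.75° |
| Knob | (0.4816, -0.0058, 0.030) | – |

By triangulation the fence top is at 0.050, the panel top at 0.053, the arm tops at 0.026 and the post top at 0.079, matching the text. Next I pull the knob.

```bash
cat >> h.py <<'E'
fyaw=np.radians(-7.58); xd=np.array([np.cos(fyaw),np.sin(fyaw),0]); yd=np.array([-np.sin(fyaw),np.cos(fyaw),0]); O=np.array([.5337,.0625,0])
def fx(p): d=np.asarray(p)-O; return np.round(1e3*np.array([d@xd,d@yd,d[2]]),2)   # world -> fixture mm
E
python3 - <<'E'
from h import *
from bench import arm
import pickle
k=np.array([.4816,-.0058,.030+.18]); o=down(fyaw-np.pi/2)
arm.command_gripper(.07)
arm.move_to(k+[0,0,.09],o); print("hover",arm.get_tcp_pos(),arm.get_ft_force().round(2))
print(arm.move_l(k,feed=.12,threshold=8))
arm.command_gripper(.02,effort=40); print("w",arm.get_gripper_width(),arm.get_finger_force())
p0=arm.get_tcp_pos(); f0=arm.get_ft_force(); hit=arm.move_l(p0-.042*xd,feed=.04,threshold=14)
p1=arm.get_tcp_pos(); print(hit,fx(p1)-fx(p0),(arm.get_ft_force()-f0).round(1),arm.get_gripper_width())
arm.command_gripper(.06); arm.move_l(p1+[0,0,.09],feed=.2)
arm.move_to([.42,-.03,.38],down(-np.pi/2)); c=arm.calibration("wrist"); im=arm.capture("wrist"); pickle.dump((c,im),open("w2.pkl","wb"))
u,v=proj(c,k-[0,0,.18]-.031*xd).astype(int); print(u,v,arm.get_time_s())
cv2.imwrite("pics/k.png",crop(im,max(u-100,0),max(v-110,0),200,150,4))
E
```

```text
hover [ 0.48203159 -0.00585869  0.30082045] [-0.21  0.34  1.  ]
False
w 0.0289963195921011 40.00018575898139
True [-31.59   0.12   0.08] [ 4.8 -6.6 -5.2] 0.028756289226378098
232 156 7.75
```

View pics/k.png

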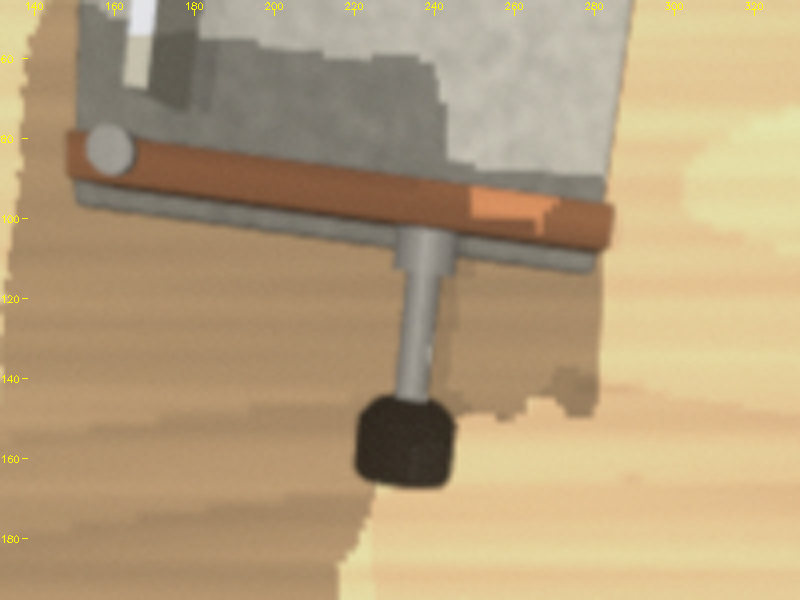

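The pin is out. The knob sits at (235,157), about 74 mm from the inner face (73 expected), and no pin shows inside the fence. The 31.6 mm pull ended on the stop. Next I grasp the square.

```bash
cat > g.py <<'E'
from h import *
from bench import arm
sy=np.radians(35.75); g=np.array([.5356,-.2271,.055+.18])
arm.command_gripper(.06)
arm.move_to(g+[0,0,.10],down(sy-np.pi/2)); print("hover",arm.get_tcp_pos())
print(arm.move_l(g,feed=.12,threshold=8))
p=arm.get_tcp_pos()
arm.command_gripper(.01,effort=60); print("w",arm.get_gripper_width(),arm.get_finger_force(),(arm.get_tcp_pos()-p).round(4),arm.get_ft_force().round(1))
arm.move_l(p+[0,0,.07],feed=.12); print("lift",arm.get_gripper_width(),arm.get_ft_force().round(1))
# over the fixture, seated pose offset +12 mm in x, -28 mm in y
s=O+.048*xd-.048*yd+.012*xd-.028*yd
arm.move_to(np.r_[s[:2],.055+.18+.075],down(fyaw-np.pi/2)); arm.hold(.3)
print(fx(arm.get_tcp_pos()),arm.get_ft_force().round(1),arm.get_ft_torque().round(2),arm.get_time_s())
E
python3 g.py
python3 - <<'E'
from h import *
from bench import arm
im=arm.capture("wrist"); s=arm.capture("side")
cv2.imwrite("pics/g.png",np.hstack([cv2.resize(im[:,:,::-1],(400,300)),crop(s,215,170,80,60,5)]))
E
```

```text
hover [ 0.53556508 -0.22641723  0.33488221]
False
w 0.021844771813130572 60.00050067901611 [-0.0002  0.0001 -0.0008] [-0.8  1.4  0. ]
lift 0.021487998587047738 [ 0.  -0.6 -3.6]
[ 60.04 -76.52 309.97] [ 0.3  0.2 -3.6] [-0.02  0.01  0.02] 12.6333
```

View pics/g.png

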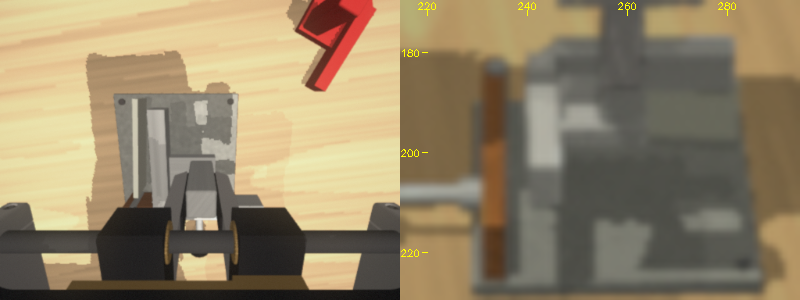

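The square is held upright, with 3.6 N of weight on the wrist. It hangs over the board clear of the panel and the fence. I'll lower it and seat it.

```bash
python3 - <<'E'
from h import *
from bench import arm
F=lambda:(lambda f:np.round([f@xd,f@yd,f[2]],1))(arm.get_ft_force())
S=lambda n,h=None:print(n,h,fx(arm.get_tcp_pos()),F(),"Tz %.2f"%arm.get_ft_torque()[2],"w %.4f"%arm.get_gripper_width())
S("start")
p=arm.get_tcp_pos(); arm.move_l(np.r_[p[:2],.262],feed=.1); 
h=arm.move_l(np.r_[p[:2],.244],feed=.02,threshold=5); S("down",h)
p=arm.get_tcp_pos(); h=arm.move_l(p-.018*xd,feed=.02,threshold=8); S("fence",h)
p=arm.get_tcp_pos(); h=arm.move_l(p+.020*yd,feed=.03,threshold=6); S("y1",h)
print(arm.get_time_s())
E
```

```text
start None [ 60.02 -76.31 310.01] [ 0.6 -0.  -3.3] Tz 0.01 w 0.0217
down True [ 60.08 -76.37 247.05] [-0.8  0.2  4. ] Tz -0.02 w 0.0218
fence True [ 47.84 -76.39 247.06] [ 3.  -0.3  1.2] Tz -0.06 w 0.0219
y1 False [ 47.85 -56.12 247.07] [2.9 1.8 1.6] Tz -0.07 w 0.0219
15.525
```

```bash
cat > s.py <<'E'
from h import *
from bench import arm
def F():
    f=np.mean([arm.get_ft_force() for _ in range(3)],0); return np.array([f@xd,f@yd,f[2]])
def S(n): print(n,fx(arm.get_tcp_pos()),F().round(1),"Tz %.2f"%arm.get_ft_torque()[2],"w %.4f t %.1f"%(arm.get_gripper_width(),arm.get_time_s()))
E
python3 - <<'E'
from s import *
t=arm.get_tcp_pos()
t=t-.0004*xd; arm.move_l(t,feed=.01); S("x")
for i in range(7):
    t=t+.001*yd
    if F()[0]<6: t=t-.0003*xd
    arm.move_l(t,feed=.01); S(i)
    if abs(F()[1])>16: break
E
```

```text
x [ 47.55 -56.1  247.12] [5.2 1.  0.6] Tz 0.01 w 0.0217 t 15.8
0 [ 47.36 -55.45 247.17] [ 6.5 -3.2 -0.5] Tz -0.03 w 0.0215 t 16.0
1 [ 47.37 -54.53 247.17] [ 6.  -3.3 -0.6] Tz -0.02 w 0.0216 t 16.3
2 [ 47.4  -53.88 247.24] [ 6.6 -6.6 -0.1] Tz -0.06 w 0.0220 t 16.5
3 [ 47.41 -53.06 247.23] [ 6.4 -9.4  0.6] Tz -0.07 w 0.0215 t 16.8
4 [ 47.43 -52.11 247.25] [ 5.6 -9.2  1. ] Tz -0.06 w 0.0218 t 17.0
5 [ 47.27 -51.19 247.28] [ 9.  -9.  -0.3] Tz -0.11 w 0.0219 t 17.3
6 [ 47.26 -50.18 247.24] [ 8.3 -9.  -0.2] Tz -0.16 w 0.0219 t 17.5
```

```bash
python3 - <<'E'
from s import *
t=arm.get_tcp_pos(); t=t+.0006*yd
for i in range(8):
    t=t+.0005*yd
    if F()[0]<9: t=t-.0003*xd
    arm.move_l(t,feed=.01); S(i)
    if abs(F()[1])>19: break
E
```

```text
0 [ 47.35 -50.18 247.28] [ 9.1 -9.7 -2. ] Tz -0.14 w 0.0216 t 17.8
1 [ 47.34 -49.65 247.25] [ 7.8 -9.8 -2.3] Tz -0.18 w 0.0218 t 18.0
2 [ 47.13 -49.18 247.32] [10.2 -9.2 -3.4] Tz -0.12 w 0.0219 t 18.3
3 [ 47.15 -48.67 247.31] [ 10.3 -10.1  -2.7] Tz -0.14 w 0.0215 t 18.5
4 [ 47.16 -48.2  247.31] [  9.3 -10.3  -2.4] Tz -0.07 w 0.0218 t 18.8
5 [ 47.15 -47.67 247.3 ] [10.3 -9.1 -2.2] Tz -0.09 w 0.0219 t 19.0
6 [ 47.16 -47.18 247.32] [  9.6 -10.5  -2.2] Tz -0.13 w 0.0216 t 19.3
7 [ 47.15 -46.71 247.31] [ 10.2 -10.5  -2.2] Tz -0.09 w 0.0217 t 19.5
```

```bash
python3 - <<'E'
from h import *
from bench import arm
import pickle
c=arm.calibration("wrist"); im=arm.capture("wrist"); pickle.dump((c,im),open("w3.pkl","wb"))
for n,p in (("panel12",(12,0,53)),("panel130",(130,0,53)),("f-125",(0,-125,52)),("armend",(110,0,38))): print(n,proj(c,O+(p[0]*xd+p[1]*yd)/1e3+[0,0,p[2]/1e3]).round(1))
u,v=proj(c,O+.07*xd+[0,0,.05]).astype(int); print(u,v)
cv2.imwrite("pics/s1.png",crop(im,max(u-60,0),max(v-110,0),200,150,4))
E
```

```text
panel12 [190.8 279.2]
panel130 [178.3 108.9]
f-125 [361.1 292.4]
armend [186.6 140.2]
186 201
```

View pics/s1.png

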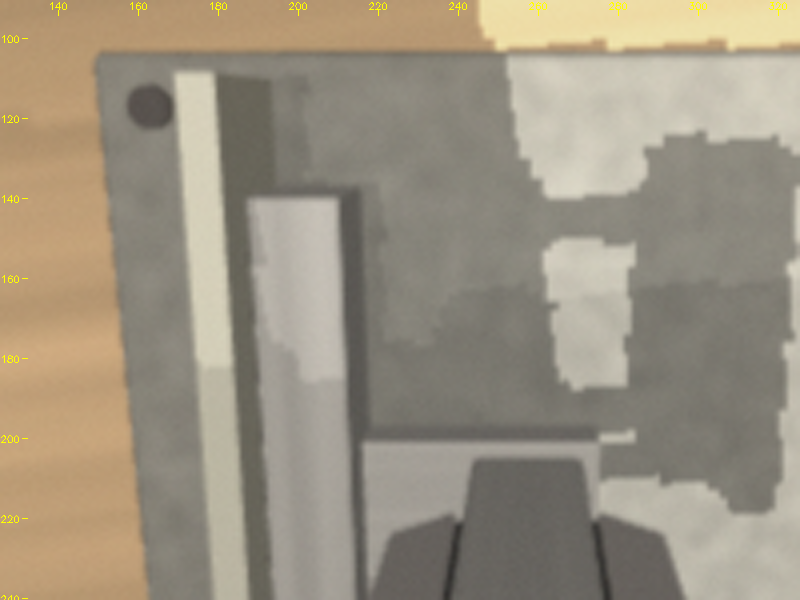

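The panel's inner top edge runs from (179,109) to (188,240). A square panel would run from (178.3,109) to (187.9,240). The arm's end corner at (187,140) is on its predicted pixel (186.6,140), so it is nearly seated. I'll measure this numerically.

```bash
cat > chk.py <<'E'
from s import *
def chk():
    c=arm.calibration("wrist"); im=arm.capture("wrist")
    def best(p,q):
        return max((edge(im,p,q,s,r=3) for s in (1,-1)),key=lambda r:r[3]/(r[2]+.1))
    def rep(n,l,z):
        a,d=planeline(c,l,z); y=np.degrees(np.arctan2(d[1],d[0]))
        for x in (14,50,110):
            t=((O+x/1e3*xd-a)@xd)/(d@xd); print(n if x==14 else "","x%d y=%.2f"%(x,fx(a+t*d)[1]),end=" ")
        print("yaw-fix %.2f"%((y-np.degrees(fyaw)+90)%180-90),"rms %.2f n%d"%l[2:])
    P=lambda x,y,z:proj(c,O+(x*xd+y*yd)/1e3+[0,0,z/1e3])
    rep("panel",best(P(125,0,53),P(45,0,53)),.053)
    rep("arm in",best(P(105,-16,38),P(66,-16,38)),.038)
    rep("arm out",best(P(105,0,38),P(50,0,38)),.038)
    a=best(P(0,-65,52),P(0,-115,52)); q,d=planeline(c,a,.052); print("fence x at y-65,-115",[fx(q+d*(((O+y*yd-q)@yd)/(d@yd)))[0] for y in (-.065,-.115)],"rms %.2f n%d"%a[2:])
if __name__=="__main__": chk(); S("")
E
python3 chk.py
```

```text
panel x14 y=0.23  x50 y=0.02  x110 y=-0.34 yaw-fix -0.34 rms 0.15 n50
arm in x14 y=-16.18  x50 y=-16.13  x110 y=-16.05 yaw-fix 0.08 rms 0.15 n40
arm out x14 y=-0.65  x50 y=-0.61  x110 y=-0.55 yaw-fix 0.06 rms 0.15 n48
fence x at y-65,-115 [np.float64(-2.38), np.float64(1.98)] rms 0.14 n11
 [ 47.16 -46.73 247.31] [  9.8 -10.   -2.6] Tz -0.08 w 0.0220 t 19.6
```

```bash
python3 - <<'E'
from chk import *
t=arm.get_tcp_pos()+.0006*yd-.0003*xd
for i in range(8):
    t=t+.0003*yd
    if F()[0]<10: t=t-.0002*xd
    arm.move_l(t,feed=.01); S(i)
    if abs(F()[1])>15: break
arm.hold(.2); S("end"); chk()
E
```

```text
0 [ 47.14 -46.78 247.34] [10.2 -8.2 -3.7] Tz -0.06 w 0.0215 t 19.9
1 [ 47.14 -46.65 247.33] [ 9.2 -9.9 -3.4] Tz -0.04 w 0.0221 t 20.1
2 [ 47.03 -46.5  247.36] [ 11.  -11.4  -3.5] Tz -0.05 w 0.0218 t 20.4
3 [ 47.03 -46.35 247.38] [ 10.7 -14.5  -3.3] Tz -0.02 w 0.0218 t 20.6
4 [ 47.03 -46.17 247.4 ] [ 10.2 -14.1  -3.1] Tz -0.08 w 0.0213 t 20.9
5 [ 47.06 -46.   247.41] [  9.8 -16.5  -3. ] Tz -0.08 w 0.0211 t 21.1
end [ 47.04 -46.02 247.42] [ 10.5 -15.5  -2.3] Tz 0.02 w 0.0214 t 21.3
panel x14 y=0.37  x50 y=0.28  x110 y=0.12 yaw-fix -0.15 rms 0.15 n49
arm in x14 y=-16.03  x50 y=-15.87  x110 y=-15.62 yaw-fix 0.25 rms 0.16 n41
arm out x14 y=-0.19  x50 y=-0.16  x110 y=-0.11 yaw-fix 0.05 rms 0.15 n48
fence x at y-65,-115 [np.float64(-2.43), np.float64(1.76)] rms 0.13 n10
```

```bash
python3 - <<'E'
from chk import *
p=arm.get_tcp_pos(); t=p+.0009*yd-.0004*xd
for i in range(4):
    t=t-[0,0,.0004]; arm.move_l(t,feed=.01); S("z")
    if F()[2]>4: break
for i in range(5):
    if F()[1]<-20: break
    t=t+.0003*yd
    if F()[0]<10: t=t-.0002*xd
    arm.move_l(t,feed=.01); S(i)
arm.hold(.3); S("end"); chk()
E
```

```text
z [ 47.16 -46.32 247.3 ] [  8.6 -11.2  -0.4] Tz -0.04 w 0.0217 t 21.6
z [ 47.18 -46.35 247.25] [  5.9 -12.1   4.5] Tz -0.02 w 0.0214 t 21.9
0 [ 47.06 -46.21 247.29] [  6.8 -13.7   3. ] Tz -0.00 w 0.0217 t 22.1
1 [ 46.97 -46.09 247.34] [  8.9 -14.9   2.4] Tz -0.04 w 0.0216 t 22.4
2 [ 46.83 -45.99 247.37] [ 10.5 -16.6   3.1] Tz -0.05 w 0.0218 t 22.6
3 [ 46.85 -45.86 247.37] [  9.2 -17.4   3.2] Tz -0.01 w 0.0217 t 22.9
4 [ 46.75 -45.71 247.44] [ 10.9 -19.4   2.9] Tz 0.01 w 0.0219 t 23.1
end [ 46.75 -45.71 247.43] [ 10.  -19.9   2.3] Tz -0.02 w 0.0214 t 23.4
panel x14 y=0.37  x50 y=0.34  x110 y=0.30 yaw-fix -0.05 rms 0.15 n50
arm in x14 y=-15.81  x50 y=-15.66  x110 y=-15.40 yaw-fix 0.24 rms 0.16 n42
arm out x14 y=-0.13  x50 y=-0.05  x110 y=0.08 yaw-fix 0.13 rms 0.14 n43
fence x at y-65,-115 [np.float64(-2.38), np.float64(1.55)] rms 0.17 n12
```

The panel is now square to -0.05°, and the force has climbed from the 9 N turning level to 20 N, so it is flush. Last I check that the square lies flat, using the predicted corners of the fence arm's end and the panel arm's end.

```bash
python3 - <<'E'
from chk import *
P=lambda c,x,y,z:proj(c,O+(x*xd+y*yd)/1e3+[0,0,z/1e3])
def mk(n,x0,y0,w,h,k,pts):
    c=arm.calibration(n); im=arm.capture(n); 
    if x0 is None: u,v=P(c,y0[0],y0[1],30).astype(int); x0,y0=u-w//2,v-h//2
    x0=int(np.clip(x0,0,512-w)); y0=int(np.clip(y0,0,384-h)); g=crop(im,x0,y0,w,h,k)
    for p in pts:
        q=(P(c,*p)-[x0,y0]+.5)*k; cv2.circle(g,tuple(np.round(q).astype(int)),2,(0,0,255),-1)
    return g
pts=[(x,-110,z) for x in (0,16) for z in (12,38)]+[(110,y,38) for y in (0,-16)]+[(0,-125,52),(0,20,52)]
a=mk("wrist",None,(50,-95),200,150,4,pts)
b=mk("side",None,(50,-60),100,75,4,pts)
cv2.imwrite("pics/fin.png",np.hstack([cv2.resize(a,(400,300)),b]))
S("")
E
```

```text
[ 46.74 -45.7  247.43] [ 10.6 -20.    2.8] Tz -0.04 w 0.0217 t 23.6
```

View pics/fin.png

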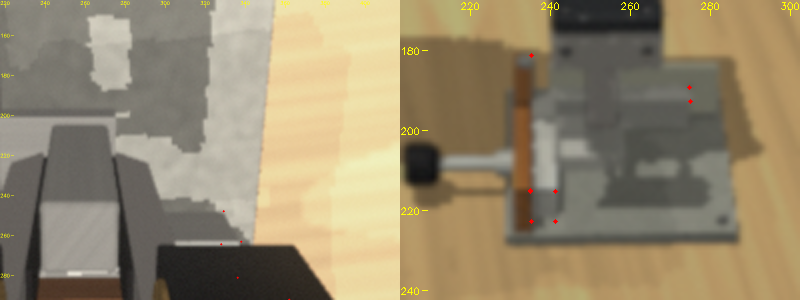

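In the side view the fence arm's end face fits the predicted corners (235-241, 215-222) within half a pixel, so the square lies flat against the fence. The forces are steady at 10 N on the fence and 20 N on the panel. I'm handing it in.

```bash
python3 -c "
from bench import arm
print(arm.job_done(),arm.get_time_s())"
```

```text
the job is handed in; nothing more can be done
the job is handed in; nothing more can be done
```

The job is handed in at about 24 s: the knob is pulled out to its stop, and the square is still gripped, flat in the corner, pressing the fence with about 10 N and the panel, now square to within 0.1°, with about 20 N.

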